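# Find the flush catch and spring open the battery door

## Robot

A 6-joint arm with a two-finger parallel gripper is mounted at the origin on the work surface. World frame = base frame: x ahead of the robot, y to its left, z up, the work surface at z = 0. Lengths are in m, angles in degrees, forces in N, time in s.
With the tool pointing down it reaches from about 0.3 to 0.75 m from the base axis. Payload 8.5 kg.
Tool frame: the origin (TCP) lies at the very end of the fingers, on their centre line; the grasp point (between the pads) lies 19 mm behind it (env.tcp_to_grasp is the distance from the TCP to the grasp point, in m); z points along the fingers, y is the line along which they close (so a half turn about z gives the same grasp; the last joint's range is limited). The gripper opens to 85 mm and grips with 20 to 120 N. Pads are 22 mm wide; open, the fingers measure 114 mm over their backs; the gripper's body (76 mm by 85 mm) begins 54 mm behind the grasp point. The pads swing forward as they close: fully open they stand 13 mm farther back than shut.
Start: joints at [-76.278, 21.807, 74.336, -0, 83.858, -12.336], TCP at [0.242, -0.494, 0.231] pointing down, gripper open.
Joint ranges: [-178.18, 178.18], [-50.72, 133.34], [12.68, 142.11], [-81.47, 261.47], [9.98, 163.14], [-165.26, 165.26]. Speed limits (degrees/s): [136.94, 136.94, 180, 180, 180, 180].

## Interface

Orientations are given as a 3x3 rotation matrix whose columns are the frame's x, y, z axes.
In Python, from rig import status, get_image, env gives the robot as it stands.
- The arm moves only by the shell command python3 -m handwheel 'ROWS' [FORCE]. ROWS is text: rows parted by semicolons, each of 7 numbers parted by spaces: the shift along the world's x, y, z in cm, then the turn, a rotation vector about the world's x, y, z in degrees, then the opening, from 0 (shut) to 1 (fully open). In form: dx dy dz wx wy wz gripper; .... A call has 1 to 8 rows; each row is the pose to reach, as a shift and turn from the pose commanded when the call began; what a row does not reach only later rows make up. A row lasts 1/12 s, in which the tool goes at most 41.7 mm and 7.16 degrees, less where a joint would pass 70% of its speed; a pose out of reach is approached as far as the arm can. A call with a gripper value outside its range is refused whole. The fingers move at their own pace and stop on an object; FORCE is the grip in N (left out, the last holds). Time passes only in rows, so rows that repeat a pose let the fingers close. It gives the time, the measured TCP pose, the force, the opening and the grip force at its end, in the units of the state.
- status.observe(): the state, without advancing time (a new reading comes with each control period).
- get_image(name): name is "scene" or "top" or "wrist"; returns a dict with "color" (400x640x3 uint8, red, green, blue), "vertical_fov" (degrees; the focal length in pixels is half the picture's height over the tangent of half this angle, whatever the lens; pixels are square), "cx", "cy" (the principal point, pixels), "xyz" and "orientation" of the camera in the world. Camera axes: x right, y down, z forward; pixel columns grow to the right and rows downward; lengths in m; the calibration is good to about 2 mm. The wrist camera is an equidistant fisheye: a pixel r from the principal point sees the ray r / f radians off the axis. A picture is of the moment at which its call begins. There is no depth.
- env.close_job(): hands the job in; it is judged then, once.
The state is a dict: "time_s": time; "q": joint angles; "qvel": joint speeds; "joint_efforts": joint torques, N m; "position": TCP position; "tool_rot": TCP orientation; "ft_force": force on the tool from outside, world axes, zero at the start; "wrist_torque": the same for the moment, N m; "grip_width": finger opening in m; "gripper_force": force on a finger pad.
Only numpy, scipy, OpenCV 4.12 (cv2) and the standard library are available. Lean on these libraries where they do the work, as an engineer would, in place of code of your own. Each camera call takes 0.05 s, during which the arm holds its last target. There are 200 camera calls.

## Task

The sampler lies face down on its foam mat for a battery change. Feel along its flat base, in front of the battery door, for the flush catch plate, press the plate right in so that the sprung door flies open, then let it come back up and take your hand clear. Only touch and press: do not lift or shove the sampler or lean heavily on it, and leave everything else on the table where it stands.

Things in the scene. Friction and masses are not known exactly. Their poses are not given: they have to be found in the camera images.
- sampler: black music sampler, about 2 kg, loose, lying face down on a foam mat on its dark wooden end cheeks. Origin: centre of its underside as it lies (8 mm above the table); x points across it from its near to its far long side, y along it, z up. 236 mm (x) by 360 mm (y). Its rigid flat base, now on top, is 66 mm above the origin; rubber feet 16 mm wide, 4 mm high at x = +-98, y = +-148 mm
- catch_line (a point): middle of the strip that holds the catch, on the base panel's surface (sampler x = -55 mm, y = 0), axes as the sampler's. The catch plate lies centred on the line along y through this point; where differs from unit to unit and is to be felt or seen: its centre is anywhere from y = -48 to +48 mm. The rest of the strip is rigid, level with the panel
- catch (a joint): press-in of the catch plate, m: 0 at rest, 0.004 fully in. A paler dark grey ribbed plate, 33 (x) by 47 mm (y), in a well 36 by 50 mm; its top is 2 mm below the panel at rest, 6 mm fully in. It starts to move at 1.5 N, takes 4 N to bottom, and springs back. At about 2.5 mm it frees the door
- battery_door (a joint): angle of the battery door, rad: 0 shut, flush, held by the catch. Once freed, a weak spring swings it up and over in about a second to its stop at 1.85, where it stays. The door is 64 mm (x) by 150 mm (y), from sampler x = -27 to +37 mm, hinged along its far edge (x = +37); swinging, it stays beyond x = -28 mm
- mug: blue mug, 80 mm wide, 85 mm high, beside the mat; origin under its centre; leave alone
- paper_cup: brown paper cup, 82 mm wide, 105 mm high, beside the mat; origin under its centre; leave alone
- flask: conical glass flask with coffee beans, 86 mm wide, 144 mm high, beside the mat; origin under its centre; leave alone
- bean_jar: small glass jar of beans with a wooden stopper, 60 mm wide, 76 mm high, beyond the mat; origin under its centre; leave alone
- cell_pack: flat card pack of new AA cells, 62 by 62 by 15 mm, beside the mat; origin under its centre; leave alone
- microphone: hand microphone lying beyond the mat, 176 mm long, 49 mm wide; origin on the table under its middle; leave alone

How it is judged (in metres and radians):
On the way:
1. the catch plate is pressed in far enough to free the door (over 2.2 mm) (value of joint catch above 0.0022 m), for 0.02 s.
At the end, for the whole second after the job is handed in: the battery door stands open (more than 1.5 rad), the catch plate is back up (within 1 mm), and the sampler lies flat and still within 25 mm of where it was (value of joint battery_door above 1.5 rad and value of joint catch below 0.001 m and distance of sampler from where it was at the start of the episode below 0.025 m and angle between sampler's own z axis and vertical below 0.05 rad and linear speed of sampler below 0.02 m/s); the robot touches nothing.
It fails at once if the sampler is lifted or tipped up (12 mm or 0.1 rad) (height (world z) of sampler above 0.02 m or angle between sampler's own z axis and vertical above 0.1 rad).
It fails at once if the sampler is shoved more than 30 mm (distance of sampler from where it was at the start of the episode above 0.03 m).
It fails at once if the hand or arm leans on the sampler with more than 50 N (contact force between any of the fingers, the arm and sampler above 50 N).
It fails at once if something else on the table is moved more than 25 mm (distance of any of mug, paper_cup, flask, bean_jar, cell_pack, microphone from where it was at the start of the episode above 0.025 m).
It also fails if it takes over 51 s, if anything falls off the work surface, if the arm or the gripper's body presses on something with over 40 N, if the wrist force passes 120 N, or if a joint passes its speed limit or range.

## Working session

There is one attempt and no reset: what is moved stays moved. The work goes in short steps, Python scripts to look and compute and a shell command to move; the robot and the scene stay as the last step left them, time stands still between calls to the robot, and variables do not carry over. Pictures are saved under pics/ and viewed, at most 10 in all, crops included, and the job is handed in when it is done.

```bash
mkdir -p pics; cat > h.py <<'E'
import numpy as np,cv2
from rig import status,get_image,env
def grab(n,f):
    im=get_image(n); cv2.imwrite('pics/'+f,im['color'][:,:,::-1]); 
    np.save('pics/'+n+'.npy',{k:v for k,v in im.items() if k!='color'},allow_pickle=True); return im
def ray(n,u,v,z):
    c=np.load('pics/'+n+'.npy',allow_pickle=True).item()
    f=200/np.tan(np.radians(c['vertical_fov']/2)); a=np.array([u-c['cx'],v-c['cy']])
    if n=='wrist':
        r=np.hypot(*a); th=r/f; d=np.array([*(a/max(r,1e-9)*np.sin(th)),np.cos(th)])
    else: d=np.array([a[0]/f,a[1]/f,1])
    d=np.array(c['orientation'])@d; p=np.array(c['xyz']); return p+d*(z-p[2])/d[2]
E
python3 - <<'E'
from h import *
grab('top','top1.png');grab('scene','scene1.png')
s=status.observe();print(s['time_s'],s['position'],s['tool_rot'],s['ft_force'])
E
```

```text
0.1 [ 0.24153937 -0.49382219  0.23078915] [[ 8.98340392e-01  4.39299961e-01 -2.90149038e-04]
 [ 4.39299956e-01 -8.98339544e-01  1.27020374e-03]
 [ 2.97348097e-04 -1.26853778e-03 -9.99999151e-01]] [-0.31808372  0.05061088 -0.02251138]
```

View pics/top1.png

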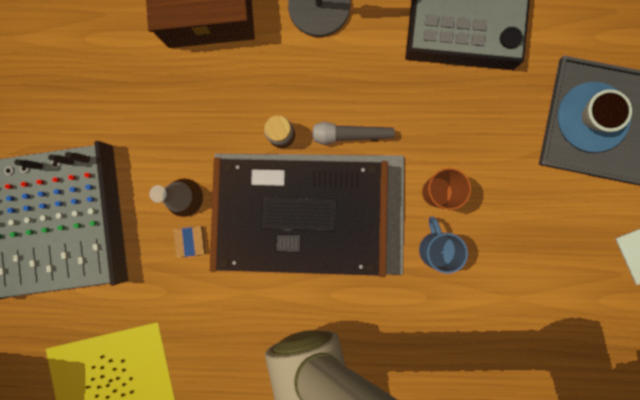

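View pics/scene1.png

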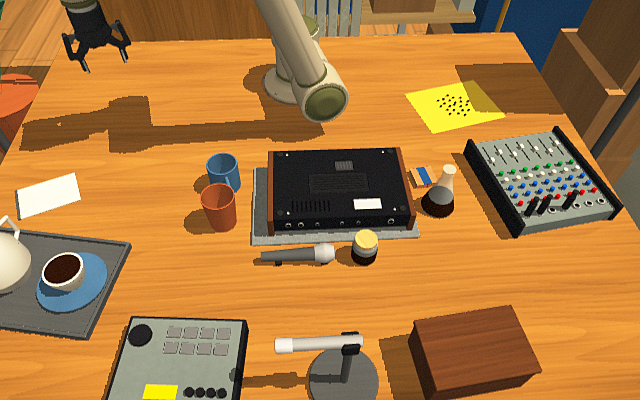

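The top view shows the pale ribbed catch plate at about (288,243), the door just beyond it, and feet at about (237,167), (364,170), (234,263) and (361,267). The flask, pack, mug and cup stand to the sides.

```bash
python3 - <<'E'
from h import *
F=[ray('top',*p,.078)[:2] for p in [(237,167),(364,170),(234,263),(361,267)]]
c=np.mean(F,0); y=(F[0]+F[2]-F[1]-F[3]); y/=np.linalg.norm(y); x=np.array([y[1],-y[0]])
p=ray('top',288,243,.072)[:2]
print(np.round(F,4),c,x,y,'plate',p,'in sampler',(p-c)@x,(p-c)@y,'snap',c-.055*x+((p-c)@y)*y, np.degrees(np.arctan2(x[1],x[0])))
im=cv2.imread('pics/top1.png')[180:290,200:400]; cv2.imwrite('pics/crop1.png',cv2.resize(im,None,fx=4,fy=4,interpolation=2))
s=status.observe();print(np.degrees(np.arctan2(s['tool_rot'][1][1],s['tool_rot'][0][1])))
E
```

```text
[[ 0.6172  0.2104]
 [ 0.6133 -0.0489]
 [ 0.4216  0.2122]
 [ 0.4182 -0.0446]] [0.51757172 0.08225215] [ 0.99989927 -0.01419301] [0.01419301 0.99989927] plate [0.46338996 0.10359207] in sampler -0.054479181658585944 0.0205687651058995 snap [0.46286919 0.10359946] -0.8132270126323627
-63.94075305870562
```

View pics/crop1.png

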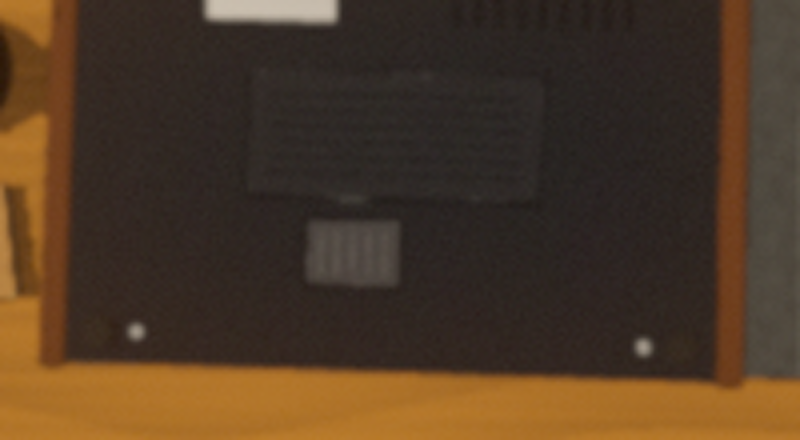

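The enlarged crop confirms the plate centre at crop (353,253), which is image (288,243). That puts it at about world (0.463, 0.104), sampler y ≈ +21 mm. I'll move above it with the fingers shut, pads' width along the sampler's x.

```bash
python3 -m handwheel '22.1 59.8 0 0 0 -27 0;22.1 59.8 0 0 0 -27 0;22.1 59.8 0 0 0 -27 0;22.1 59.8 0 0 0 -27 0;22.1 59.8 0 0 0 -27 0;22.1 59.8 0 0 0 -27 0;22.1 59.8 0 0 0 -27 0;22.1 59.8 0 0 0 -27 0' 20
python3 -c "
from h import *
s=status.observe();print(s['position'],s['tool_rot'])"
```

```text
time_s: 0.77
position: [0.3572, -0.1795, 0.2312]
tool_rot: [[1.0, -0.017, -0.0], [-0.017, -1.0, 0.0], [-0.0, -0.0, -1.0]]
ft_force: [1.5, 0.2, 0.6]
grip_width: 0.0
gripper_force: 0.0
[ 0.35715115 -0.17946665  0.23123374] [[ 9.99854171e-01 -1.70772018e-02 -8.13527677e-05]
 [-1.70771844e-02 -9.99854152e-01  2.09035382e-04]
 [-8.49106420e-05 -2.07615622e-04 -9.99999975e-01]]
```

```bash
python3 -m handwheel '10.6 28.3 0 0 0 0 0;10.6 28.3 0 0 0 0 0;10.6 28.3 0 0 0 0 0;10.6 28.3 0 0 0 0 0;10.6 28.3 0 0 0 0 0;10.6 28.3 0 0 0 0 0;10.6 28.3 0 0 0 0 0;10.6 28.3 -3 0 0 0 0'
python3 -m handwheel '0 0 -4 0 0 0 0;0 0 -4 0 0 0 0;0 0 -4 0 0 0 0;0 0 -4 0 0 0 0'
python3 - <<'E'
from h import *
im=grab('wrist','w1.png');print(im['xyz'],im['orientation'],status.observe()['position'])
E
```

```text
time_s: 1.43
position: [0.4663, 0.1061, 0.2047]
tool_rot: [[1.0, -0.012, 0.01], [-0.012, -1.0, 0.001], [0.01, -0.001, -1.0]]
ft_force: [0.0, -0.5, -0.1]
grip_width: 0.0001
gripper_force: 0.0
time_s: 1.77
position: [0.4639, 0.1011, 0.1629]
tool_rot: [[1.0, -0.017, 0.002], [-0.017, -1.0, -0.0], [0.002, 0.0, -1.0]]
ft_force: [0.1, 0.1, 1.0]
grip_width: 0.0001
gripper_force: 0.0
[0.54618375 0.09861328 0.30581291] [[-1.85460483e-02 -9.47305888e-01 -3.19793055e-01]
 [-9.99827963e-01  1.76667283e-02  5.65072299e-03]
 [ 2.96733853e-04  3.19842837e-01 -9.47470565e-01]] [0.46411147 0.10098414 0.16333884]
```

View pics/w1.png

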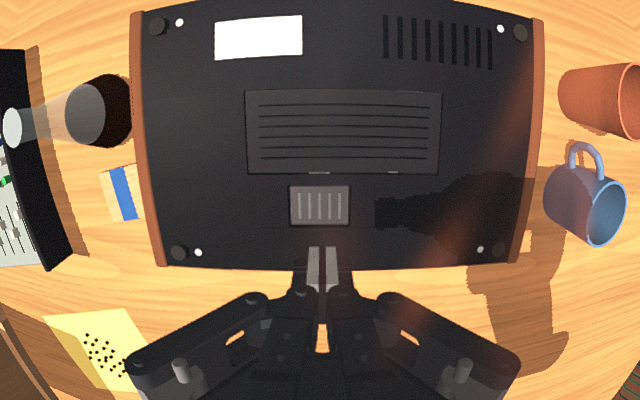

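The wrist view shows the plate at (290–349, 186–226), centre about (319.5, 205.5). The fingertips are at (322,250) and clear of everything.

```bash
python3 -c "
from h import *
print(ray('wrist',319.5,205.5,.072),ray('wrist',290,205,.072),ray('wrist',349,205,.072),status.observe()['position'])"
```

```text
[0.462557   0.10204934 0.072     ] [0.46340972 0.12576678 0.072     ] [0.46252952 0.07834882 0.072     ] [0.46411147 0.10098414 0.16333884]
```

```bash
python3 -m handwheel '-0.1 0.1 -4 0 0 0 0;-0.1 0.1 -7 0 0 0 0;-0.1 0.1 -8.2 0 0 0 0;-0.1 0.1 -8.4 0 0 0 0;-0.1 0.1 -8.5 0 0 0 0;-0.1 0.1 -8.5 0 0 0 0'
```

```text
time_s: 2.32
position: [0.4633, 0.1022, 0.078]
tool_rot: [[1.0, -0.017, 0.003], [-0.017, -1.0, -0.0], [0.003, 0.0, -1.0]]
ft_force: [-0.3, 0.4, 0.6]
grip_width: 0.0
gripper_force: 0.0
```

```bash
python3 -m handwheel '0 0 -0.15 0 0 0 0;0 0 -0.3 0 0 0 0;0 0 -0.45 0 0 0 0;0 0 -0.6 0 0 0 0;0 0 -0.7 0 0 0 0;0 0 -0.7 0 0 0 0'
```

```text
time_s: 2.82
position: [0.4624, 0.1025, 0.0694]
tool_rot: [[1.0, -0.016, 0.001], [-0.016, -1.0, -0.0], [0.001, 0.0, -1.0]]
ft_force: [0.7, -0.2, 2.2]
grip_width: -0.0004
gripper_force: 0.9
```

```bash
python3 -m handwheel '0 0 -0.1 0 0 0 0;0 0 -0.2 0 0 0 0;0 0 -0.2 0 0 0 0'; python3 -c "
from h import *
im=get_image('top');cv2.imwrite('pics/t2.png',cv2.resize(im['color'][150:290,190:420,::-1],None,fx=3,fy=3))"
```

```text
time_s: 3.07
position: [0.4625, 0.1025, 0.0679]
tool_rot: [[1.0, -0.016, 0.001], [-0.016, -1.0, -0.0], [0.001, 0.0, -1.0]]
ft_force: [-0.6, 1.1, 8.6]
grip_width: -0.0001
gripper_force: 4.4
```

View pics/t2.png

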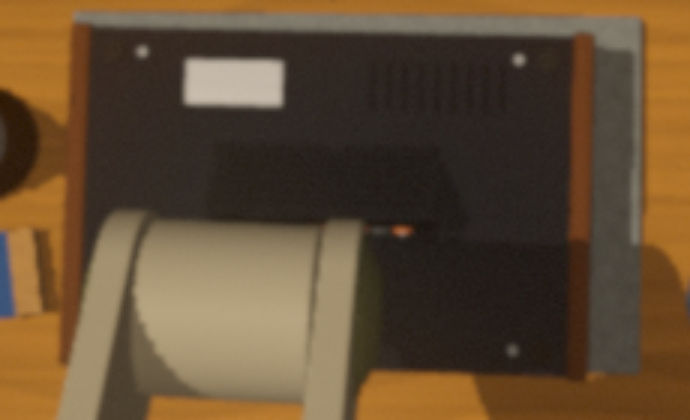

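The force has risen to 8.6 N, so the plate is bottomed. The door's near edge at (400,230) shows the orange contacts, so it is swinging up. I'll hold briefly, then withdraw.

```bash
python3 -m handwheel '0 0 0 0 0 0 0;0 0 0 0 0 0 0;0 0 0 0 0 0 0;0 0 0 0 0 0 0;0 0 0 0 0 0 0;0 0 0 0 0 0 0;0 0 0 0 0 0 0;0 0 0 0 0 0 0'
python3 -m handwheel '0 0 0.5 0 0 0 0;0 0 1 0 0 0 0;0 0 3 0 0 0 0;0 0 6 0 0 0 0;-2 0 10 0 0 0 0;-4 0 13 0 0 0 0;-6 0 15 0 0 0 0;-6 0 15 0 0 0 0'
python3 -c "
from h import *
grab('wrist','w2.png');print(status.observe()['ft_force'])"
```

```text
time_s: 3.78
position: [0.4625, 0.1025, 0.0679]
tool_rot: [[1.0, -0.016, 0.001], [-0.016, -1.0, -0.0], [0.001, 0.0, -1.0]]
ft_force: [-0.5, -0.7, 10.3]
grip_width: 0.0
gripper_force: 4.6
time_s: 4.45
position: [0.4005, 0.1029, 0.221]
tool_rot: [[1.0, -0.016, 0.005], [-0.016, -1.0, -0.0], [0.005, 0.0, -1.0]]
ft_force: [0.5, -0.6, 1.3]
grip_width: -0.0003
gripper_force: 0.0
[-0.56325189  0.10637037 -1.93600943]
```

View pics/w2.png

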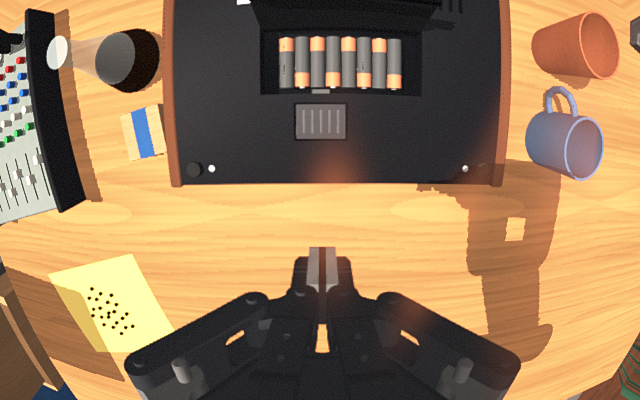

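The door stands open with the battery row visible at (340,62). The catch plate at (320,121) is back up and the hand is clear. I'll let it settle, check once and hand in.

```bash
python3 -m handwheel '0 0 2 0 0 0 0;0 0 2 0 0 0 0;0 0 2 0 0 0 0;0 0 2 0 0 0 0;0 0 2 0 0 0 0;0 0 2 0 0 0 0;0 0 2 0 0 0 0;0 0 2 0 0 0 0'
python3 -c "
from h import *
im=get_image('scene');cv2.imwrite('pics/s3.png',cv2.resize(im['color'][120:280,180:480,::-1],None,fx=2.5,fy=2.5))"
```

```text
time_s: 5.17
position: [0.4021, 0.1025, 0.237]
tool_rot: [[1.0, -0.016, -0.001], [-0.016, -1.0, 0.0], [-0.001, -0.0, -1.0]]
ft_force: [-0.2, 0.1, -1.3]
grip_width: 0.0001
gripper_force: 0.0
```

View pics/s3.png

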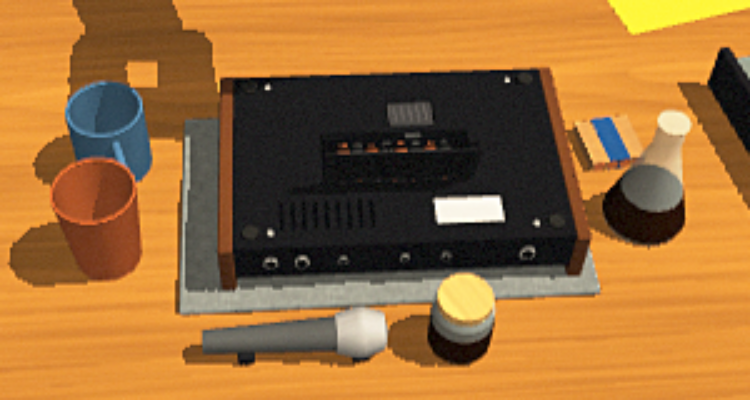

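The scene view shows the door standing open at about (400,160), the plate back up at (409,112), and everything else in place.

```bash
python3 -c "
from rig import env
print(env.close_job())"
```

```text
the job is handed in; nothing more can be done
None
```

I pressed the catch plate fully in and the battery door sprang open; the plate is back up, the hand is clear and nothing else looks moved, so I handed the job in, though it returned no verdict.

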